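# Lid the washed storage jars

### The arm

A 7-joint arm with a two-finger parallel gripper is mounted at the origin on a cart in front of the work surface, level with it; the furniture and walls round the work are solid. World frame = base frame: x ahead of the robot, y to its left, z up, the work surface at z = 0. Lengths are in mm, angles in rad, forces in N, time in s.
With the tool pointing down it reaches from about 350 to 900 mm from the base axis. Payload 19.9 kg.
Tool frame: the origin (TCP) lies between the finger pads; the fingertips stand 11 mm ahead of it and the grasp point (between the pads) lies 8 mm behind it; z points along the fingers, y is the line along which they close (so a half turn about z gives the same grasp; the last joint's range is limited). The gripper opens to 94 mm and grips with 3 to 60 N. Pads are 16 mm wide; open, the fingers measure 119 mm over their backs; the gripper's body (75 mm by 177 mm) begins 78 mm behind the grasp point.
Start: joints at [1.284, 0.417, -0.01, 1.614, 0.005, 1.111, -0.053], TCP at [152.078, -606.195, 216.425] pointing down, gripper open.
Joint ranges: [-2.81, 2.81], [-0.39, 2.02], [-1.27, 1.25], [0.06, 2.57], [-1.19, 4.33], [0.19, 2], [-2.82, 2.82]. Speed limits (rad/s): [1.89, 1.89, 2.39, 2.39, 3.01, 3.01, 3.01].

### API

Orientations are given as a rotation vector (axis times angle).
In Python, from workcell import arm gives the robot as it stands.
- The arm moves only by the shell command python3 -m handwheel 'ROWS' [OPENING] [FORCE]. ROWS is JSON, a list of rows, each an object with "linear": the shift along the tool's x, y, z in mm, a list of three; "delta_rot": the turn, a rotation vector about the tool's x, y, z in degrees, a list of three. A call has 1 to 12 rows; each row shifts and turns the commanded pose from where the row before left it, along the tool's axes as they then stand; what a row does not reach is not made up. A row lasts 1/12 s, in which the tool goes at most 41.7 mm and 7.16 degrees, less where a joint would pass 70% of its speed; a pose out of reach is approached as far as the arm can. A call is refused whole if a number of a shift passes 41.7 or a number of a turn 7.16, either way. A call with a gripper value outside its range is refused whole. OPENING is the closure, from -1 (fully open) to 1 (shut), set as the call begins (- or left out, the last holds). The fingers move at their own pace and stop on an object; FORCE is the grip in N (left out, the last holds). Time passes only in rows, so rows that do not move let the fingers close. It gives the time, the measured TCP pose, the force, the opening and the grip force at its end, in the units of the state.
- arm.get_state(): the state, without advancing time (a new reading comes with each control period).
- arm.read_camera(name): name is "side" or "top" or "wrist"; returns the picture (400x640x3 uint8, red, green, blue); there is no depth.
- arm.camera_model(name): a dict with "fx", "fy", "cx", "cy" (pixels), "R" (3x3) and "t" (3): a world point X has camera coordinates R X + t. Camera axes: x right, y down, z forward; pixel columns grow to the right and rows downward; lengths in mm; the calibration is good to about 2 mm. The wrist camera is an equidistant fisheye: a pixel r from the principal point sees the ray r / f radians off the axis. A picture is of the moment at which its call begins: read the wrist's pose just before it. camera_model takes no time and is no camera call; for the wrist camera it gives the pose at the moment of the call.
- arm.sign_off(): hands the job in; it is judged then, once.
The state is a dict: "time_s": time; "joint_pos": joint angles; "dq": joint speeds; "tau": joint torques, N m; "eef_pos": TCP position; "tcp_rot": TCP orientation; "contact_force": force on the tool from outside, world axes, zero at the start; "moment": the same for the moment, N m; "finger_gap": opening from 0.0 (shut) to 1.0 (fully open); "grasp_force": force on a finger pad.
Only numpy, scipy, OpenCV 4.12 (cv2) and the standard library are available. Lean on these libraries where they do the work, as an engineer would, in place of code of your own. Each camera call takes 0.05 s, during which the arm holds its last target. There are 200 camera calls.

### The job

The four storage jars have been washed and dried and stand open, their wooden lids lying loose among them. Put each lid gently onto the jar it was made for, so that its plug goes into the mouth and the lid lies flat and fully down on the rim all round. Leave the jars standing where they are, and do not disturb the mug and the pepper mill.

Things in the scene. Friction and masses are not known exactly. Their poses are not given: they have to be found in the camera images.
- large_round_jar: The wider of two round white stoneware jars: 100 mm across, 75 mm high, round mouth 88 mm across. Loose (0.45 to 0.75 kg), open, empty. Origin: centre of its underside on the worktop; z up. Walls 6 mm. With its lid on, the lid's origin stands 59 mm above the jar's and the knob's top 110 mm above the worktop, the highest of the four.
- small_round_jar: The narrower of two round white stoneware jars: 72 mm across, 62 mm high, round mouth 60 mm across. Loose (0.45 to 0.75 kg), open, empty. Origin: centre of its underside on the worktop; z up. Walls 6 mm. With its lid on, the lid's origin stands 46 mm above the jar's.
- square_jar: White stoneware jar of square plan with rounded corners: 84 x 84 mm, 66 mm high, square mouth 72 x 72 mm; x and y lie along its sides. Loose (0.45 to 0.75 kg), open, empty. Origin: centre of its underside on the worktop; z up. Walls 6 mm. With its lid on, in any of four quarter turns, the lid's origin stands 50 mm above the jar's.
- oblong_jar: White stoneware jar of oblong plan with rounded corners: 74 mm along its x, 116 mm along its y, 54 mm high, mouth 62 x 104 mm. Loose (0.45 to 0.75 kg), open, empty. Origin: centre of its underside on the worktop; z up. Walls 6 mm. With its lid on, either way round, the lid's origin stands 38 mm above the jar's.
- large_round_lid: Round wooden lid, plate 98 mm across, that fits the wider round jar. Origin: centre of the plug's underside, z up; it stands on this at the start. Upward: tapered cork plug to 16 mm, wooden plate to 25 mm, grip to 51 mm. Plug 83 mm across at the top, 66 mm at the bottom. Grip: upright round knob 28 mm across in the middle. About 0.1 kg.
- small_round_lid: Round wooden lid, plate 70 mm across, that fits the narrower round jar. Origin: centre of the plug's underside, z up; it stands on this at the start. Upward: tapered cork plug to 16 mm, wooden plate to 25 mm, grip to 51 mm. Plug 55 mm across at the top, 38 mm at the bottom. Grip: upright round knob 24 mm across in the middle. About 0.06 kg.
- square_lid: Square wooden lid, plate 82 x 82 mm, that fits the square jar. Origin: centre of the plug's underside, z up; it stands on this at the start. Upward: tapered cork plug to 16 mm, wooden plate to 25 mm, grip to 51 mm. Plug 67 x 67 mm at the top, 50 x 50 mm at the bottom. x and y lie along its sides. Grip: square knob 24 x 24 mm in the middle, its sides along x and y. About 0.1 kg.
- oblong_lid: Oblong wooden lid, plate 72 mm along its x, 114 mm along its y, that fits the oblong jar. Origin: centre of the plug's underside, z up; it stands on this at the start. Upward: tapered cork plug to 16 mm, wooden plate to 25 mm, grip to 51 mm. Plug 57 x 99 mm at the top, 40 x 82 mm at the bottom. Grip: bar in the middle, 16 mm thick along x (grip across this), 56 mm long along y. About 0.1 kg.
- striped_mug: Bystander: striped mug with a handle, 90 x 120 x 88 mm, beyond the work to the left; origin under the middle of mug and handle together. Not part of the job.
- pepper_mill: Bystander: wooden pepper mill, 58 mm across, 170 mm high, beyond the work to the right; origin at the centre of its underside. Behind it, over the worktop's back part, hangs the wall cabinet: front at x = 0.60, lower edge 0.44 m up, from y = 0.25 to the right; keep the wrist clear of it. Not part of the job.
There are look-alikes about, which are no part of the job. Leave any yellow look-alike of the large_round_lid alone.

How it is judged:
By the outcome, as a careful person would: the job done as asked, in the order asked, and still so for the second after the job is handed in, with the robot touching nothing.
It also fails if it takes over 115 s, if anything falls off the work surface, if the arm or the gripper's body presses on something with over 40 N, if the wrist force passes 120 N, or if a joint passes its speed limit or range.

## Working session

There is one attempt and no reset: what is moved stays moved. The work goes in short steps, Python scripts to look and compute and a shell command to move; the robot and the scene stay as the last step left them, time stands still between calls to the robot, and variables do not carry over. Pictures are saved under pics/ and viewed, at most 17 in all, crops included, and the job is handed in when it is done.

```bash
mkdir -p pics; ls
python3 - <<'E'
from workcell import arm
import cv2
for n in ("top","side"):
    im=arm.read_camera(n); cv2.imwrite(f"pics/{n}0.png",im[:,:,::-1]); m=arm.camera_model(n); print(n,m)
print(arm.get_state())
E
```

```text
pics
top {'fx': 414.5055392780479, 'fy': 414.5055392780479, 'cx': 318.10738021554016, 'cy': 204.56178735143553, 'R': array([[ 0.01158946, -0.99813685, -0.05990418],
       [-0.99215829, -0.00402266, -0.12492296],
       [ 0.12444923,  0.06088222, -0.99035637]]), 't': array([ -98.63920995,  544.96415171, 1412.20095563])}
side {'fx': 478.5614598462259, 'fy': 478.5614598462259, 'cx': 310.4365695466832, 'cy': 199.97193573644384, 'R': array([[ 0.99449887, -0.10326434,  0.01756364],
       [-0.02307383, -0.379525  , -0.92489371],
       [ 0.10217438,  0.91940048, -0.37981988]]), 't': array([-558.98548182,   12.63680641, 1933.95283695])}
{'time_s': 0.1, 'joint_pos': array([ 1.28351411,  0.41788855, -0.01030905,  1.61408281,  0.00465701,
        1.11068054, -0.05299695]), 'dq': array([-0.00097021, -0.00196388,  0.00067546, -0.00099505,  0.00012931,
       -0.0001128 ,  0.00066921]), 'tau': array([ 9.14511038e-04, -8.52587557e+01,  6.39787652e-01, -4.26696754e+01,
       -4.88646131e-02,  1.63892400e-02,  6.67732843e-05]), 'eef_pos': array([ 152.00396949, -605.91798531,  215.91695077]), 'tcp_rot': array([-3.11688666e+00, -3.84973403e-01,  2.64125688e-04]), 'contact_force': array([-0.78561019,  0.06351109,  0.06349139]), 'moment': array([ 0.01534456,  0.01024103, -0.02416301]), 'grasp_force': 0.0, 'finger_gap': 0.9995111051979099}
```

View pics/top0.png

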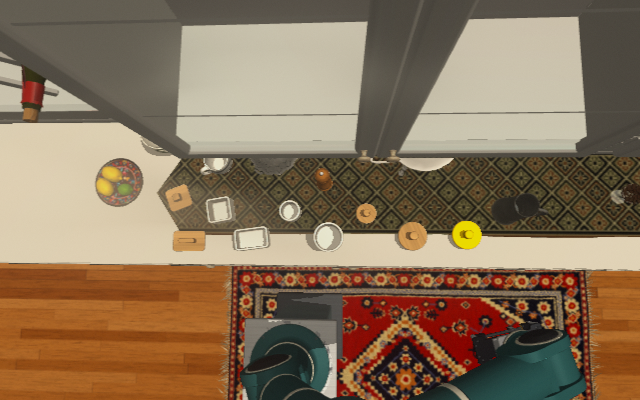

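View pics/side0.png

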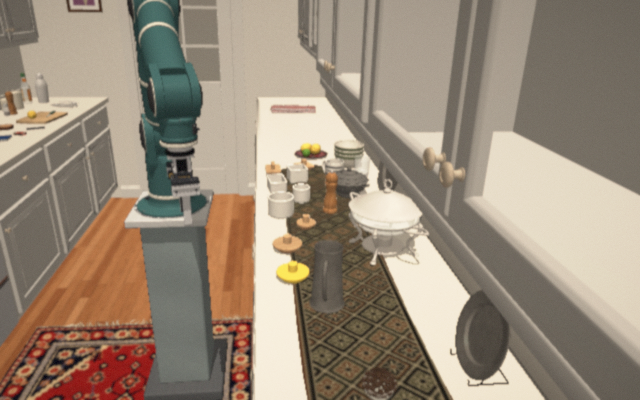

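The top view shows the lids at: square (178,198), oblong (188,240), small round (367,213), large round (412,236), with the yellow decoy at (467,235). The jars are at: square (219,209), oblong (251,238), small round (289,211), large round (327,237). The side view agrees.

```bash
cat > h.py <<'E'
from workcell import arm
import numpy as np, cv2
from scipy.spatial.transform import Rotation as Ro
def ray(m,u,v,fish=False):
    d=np.array([(u-m['cx'])/m['fx'],(v-m['cy'])/m['fy'],1.])
    if fish:
        th=np.hypot(d[0],d[1]); d=np.array([*(d[:2]*np.sin(th)/max(th,1e-9)),np.cos(th)])
    R=np.array(m['R']); return -R.T@m['t'], R.T@d
def onplane(m,u,v,z,fish=False):
    o,d=ray(m,u,v,fish); return o+d*(z-o[2])/d[2]
def proj(m,X,fish=False):
    p=np.asarray(X)@np.array(m['R']).T+m['t']
    if fish:
        r=np.hypot(p[:,0],p[:,1]); s=np.arctan2(r,p[:,2])/np.maximum(r,1e-9)
        return np.c_[p[:,0]*s*m['fx']+m['cx'],p[:,1]*s*m['fy']+m['cy']]
    return np.c_[p[:,0]/p[:,2]*m['fx']+m['cx'],p[:,1]/p[:,2]*m['fy']+m['cy']]
E
python3 - <<'E'
from h import *
m=arm.camera_model('top')
for n,u,v,z in [('sqlid',178,198,51),('oblid',188,240,51),('smlid',367,213,51),('lglid',412,236,51),('yel',467,235,51),('sqjar',219,209,66),('objar',251,238,54),('smjar',289,211,62),('lgjar',327,237,75),('mill',323,172,170),('mug',217,163,88)]:
    print(n,onplane(m,u,v,z).round()[:2])
s=arm.get_state(); print(Ro.from_rotvec(s['tcp_rot']).as_matrix().round(3))
w=arm.camera_model('wrist'); R=Ro.from_rotvec(s['tcp_rot']).as_matrix()
print(w['fx'],w['cx'],w['cy'],"cam in tool",R.T@(-w['R'].T@w['t']-s['eef_pos']),(w['R']@R).round(3))
im=cv2.imread('pics/top0.png')[150:265,150:500]
cv2.imwrite('pics/top0c.png',cv2.resize(im,None,fx=2.28,fy=2.28,interpolation=cv2.INTER_CUBIC))
E
```

```text
sqlid [564. 398.]
oblid [418. 354.]
smlid [ 515. -263.]
lglid [ 438. -412.]
yel [ 443. -594.]
sqjar [525. 245.]
objar [426. 133.]
smjar [519.   3.]
lgjar [ 431. -128.]
mill [ 632. -117.]
mug [681. 252.]
[[ 0.97   0.243 -0.   ]
 [ 0.243 -0.97   0.001]
 [-0.    -0.001 -1.   ]]
309.70691628693146 319.20965501423115 203.47237758738493 cam in tool [ 6.83362386e+01  9.57100493e-02 -1.67478976e+02] [[-0.     1.    -0.   ]
 [-0.971 -0.    -0.24 ]
 [-0.24  -0.     0.971]]
```

```bash
python3 -m handwheel '[{"linear":[36,-13,0],"delta_rot":[0,0,0]},{"linear":[36,-13,0],"delta_rot":[0,0,0]},{"linear":[36,-13,0],"delta_rot":[0,0,0]},{"linear":[36,-13,0],"delta_rot":[0,0,0]},{"linear":[36,-13,0],"delta_rot":[0,0,0]},{"linear":[36,-13,0],"delta_rot":[0,0,0]},{"linear":[36,-13,0],"delta_rot":[0,0,0]},{"linear":[36,-13,0],"delta_rot":[0,0,0]},{"linear":[36,-13,0],"delta_rot":[0,0,0]},{"linear":[0,0,0],"delta_rot":[0,0,7]},{"linear":[0,0,0],"delta_rot":[0,0,7]},{"linear":[0,0,0],"delta_rot":[0,0,0]}]' -1 20
python3 - <<'E'
from h import *
import pickle
s=arm.get_state(); w=arm.camera_model('wrist'); im=arm.read_camera('wrist')
pickle.dump((im,w),open('w1.pkl','wb')); cv2.imwrite('pics/w1.png',im[:,:,::-1])
print(s['eef_pos'],Ro.from_rotvec(s['tcp_rot']).as_matrix().round(3))
E
```

```text
time_s: 1.1
eef_pos: [438.2, -413.3, 216.0]
tcp_rot: [-3.141, 0.006, 0.001]
contact_force: [-0.1, 0.6, -1.1]
finger_gap: 1.0
grasp_force: 0.0
[ 438.15422177 -413.31432135  216.02970862] [[ 1.    -0.004 -0.001]
 [-0.004 -1.     0.001]
 [-0.001 -0.001 -1.   ]]
```

View pics/w1.png

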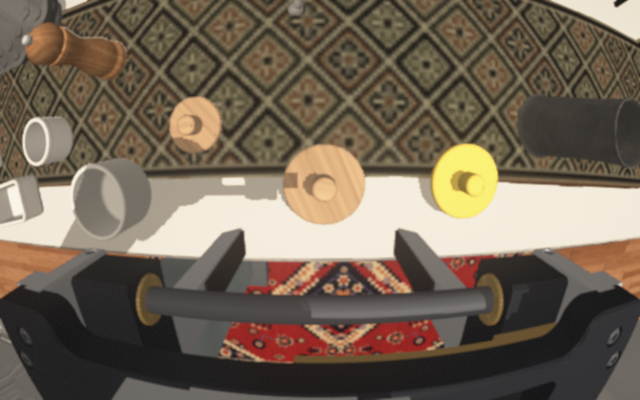

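View pics/top0c.png

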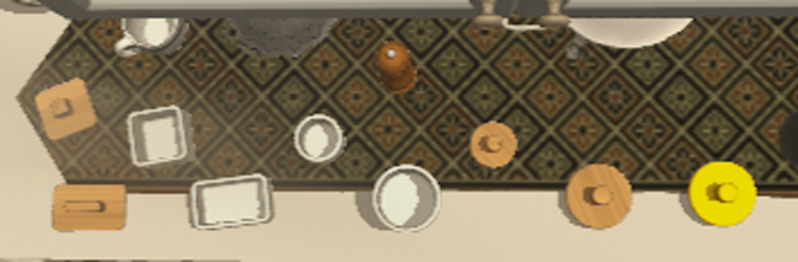

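The wrist view shows the large lid with its knob at (323,187), the small lid at (195,123), the yellow decoy at (465,182), and the large jar at (112,198). The top crop shows the square lid rotated, and the oblong and square jars slightly turned. I'll fit model outlines to the image edges.

```bash
cat >> h.py <<'E'
def circ(d,z): 
    a=np.linspace(0,2*np.pi,121)[:-1]; return np.c_[d/2*np.cos(a),d/2*np.sin(a),0*a+z]
def rect(a,b,z,r=0):
    a,b=a/2,b/2; out=[]
    t=np.linspace(-1,1,60)
    for s in (1,-1):
        out+=[np.c_[0*t+s*a,t*(b-r-2),0*t+z],np.c_[t*(a-r-2),0*t+s*b,0*t+z]]
    return np.vstack(out)
M={'lgjar':[circ(100,75),circ(88,75)],'smjar':[circ(72,62),circ(60,62)],
 'sqjar':[rect(84,84,66,10),rect(72,72,66,8)],'objar':[rect(74,116,54,10),rect(62,104,54,8)],
 'lglid':[circ(98,25),circ(28,51)],'smlid':[circ(70,25),circ(24,51)],
 'sqlid':[rect(82,82,25,6),rect(24,24,51)],'oblid':[rect(72,114,25,6),rect(16,56,51)]}
def fit(im,m,name,x0,fish=True,base=0,rng=(14,14),yaw=True,zoff=0):
    """x0=(x,y,yaw_deg). maximise mean |gradient| over the outlines, coarse to fine"""
    g=cv2.GaussianBlur(im.astype(np.float32),(0,0),1.0)
    G=sum(np.hypot(cv2.Sobel(g[:,:,c],cv2.CV_32F,1,0),cv2.Sobel(g[:,:,c],cv2.CV_32F,0,1)) for c in range(3))
    G=np.minimum(G,400)   # saturate strong edges
    rd='round' in name or name[:2] in('lg','sm')
    P=M[name]
    def score(p):
        a=np.radians(p[2]); R=np.array([[np.cos(a),-np.sin(a),0],[np.sin(a),np.cos(a),0],[0,0,1]])
        s=0
        for Q in P:
            q=proj(m,Q@R.T+[p[0],p[1],zoff],fish).astype(np.float32)
            s+=cv2.remap(G,q[:,0].reshape(-1,1),q[:,1].reshape(-1,1),cv2.INTER_LINEAR).mean()
        return s/len(P)
    best=np.array(x0,float); 
    for st,n,sa,na in [(4,5,5,0 if rd or not yaw else 5),(1.5,3,1.5,0 if rd or not yaw else 4),(.5,3,.4,0 if rd or not yaw else 4)]:
        c=[best+[i*st,j*st,k*sa] for i in range(-n,n+1) for j in range(-n,n+1) for k in range(-na,na+1)]
        sc=[score(p) for p in c]; best=c[int(np.argmax(sc))]
    return best.round(1),round(float(max(sc)),0)
def draw(im,m,name,p,fish=True,zoff=0):
    a=np.radians(p[2]); R=np.array([[np.cos(a),-np.sin(a),0],[np.sin(a),np.cos(a),0],[0,0,1]])
    for Q in M[name]:
        for u,v in proj(m,Q@R.T+[p[0],p[1],zoff],fish):
            if 0<=u<im.shape[1]-1 and 0<=v<im.shape[0]-1: im[int(round(v)),int(round(u))]=(255,0,255)
E
python3 - <<'E'
from h import *
import pickle
im,w=pickle.load(open('w1.pkl','rb'));o=im.copy()
for n,x in [('lglid',(438,-412,0)),('smlid',(515,-263,0)),('lgjar',(431,-128,0))]:
    p,s=fit(im,w,n,x); print(n,p,s); draw(o,w,n,p)
m=arm.camera_model('top'); t=cv2.imread('pics/top0.png')[:,:,::-1].copy(); to=t.copy()
for n,x in [('lglid',(438,-412,0)),('smlid',(515,-263,0)),('sqlid',(564,398,15)),('oblid',(418,354,90)),('lgjar',(431,-128,0)),('smjar',(519,3,0)),('sqjar',(525,245,5)),('objar',(426,133,93))]:
    p,s=fit(t,m,n,x,fish=False); print('top',n,p,s); draw(to,m,n,p,False)
a=cv2.resize(o[90:250,60:380],None,fx=2.4,fy=1.8,interpolation=0); b=cv2.resize(to[150:265,150:500],(768,290),interpolation=0)
cv2.imwrite('pics/chk1.png',np.vstack([a,b])[:,:,::-1]); print(a.shape)
E
```

```text
lglid [ 439.5 -418.5    0. ] 258.0
smlid [ 518. -262.    0.] 276.0
lgjar [ 432.5 -133.     0. ] 251.0
top lglid [ 438.5 -404.     0. ] 281.0
top smlid [ 514.5 -260.5    0. ] 287.0
top sqlid [571.5 408.5  21.9] 274.0
top oblid [396.5 335.5  88.8] 219.0
top lgjar [ 438.  -128.5    0. ] 311.0
top smjar [520.5  -5.5   0. ] 343.0
top sqjar [524.  246.    9.2] 321.0
top objar [442.  129.   65.4] 185.0
(288, 768, 3)
```

View pics/chk1.png

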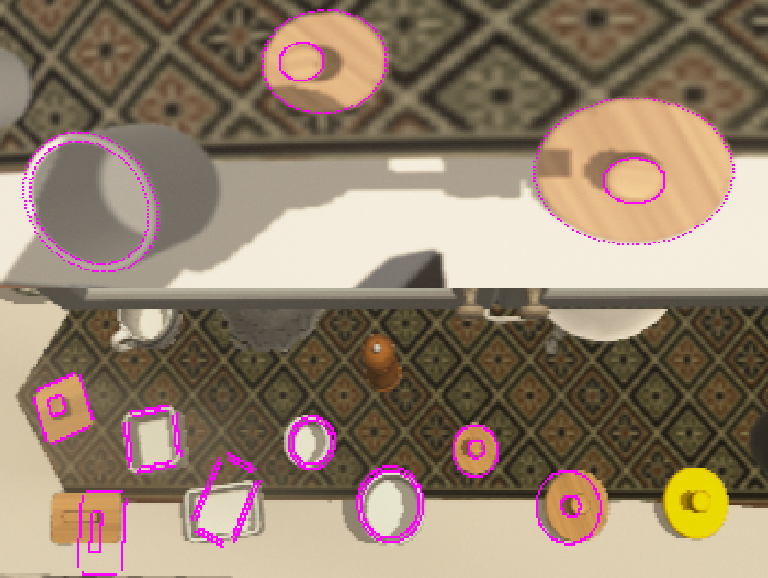

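The wrist fits sit well on the outlines; the two oblong fits in the top view started 90° off. I'll grasp the large lid.

```bash
python3 -m handwheel '[{"linear":[1.3,5,20],"delta_rot":[0,0,0]},{"linear":[0,0,40],"delta_rot":[0,0,0]},{"linear":[0,0,40],"delta_rot":[0,0,0]},{"linear":[0,0,36],"delta_rot":[0,0,0]},{"linear":[0,0,20],"delta_rot":[0,0,0]},{"linear":[0,0,12],"delta_rot":[0,0,0]},{"linear":[0,0,9],"delta_rot":[0,0,0]},{"linear":[0,0,0],"delta_rot":[0,0,0]}]' -1 20
python3 -m handwheel '[{"linear":[0,0,0],"delta_rot":[0,0,0]},{"linear":[0,0,0],"delta_rot":[0,0,0]},{"linear":[0,0,0],"delta_rot":[0,0,0]},{"linear":[0,0,0],"delta_rot":[0,0,0]},{"linear":[0,0,0],"delta_rot":[0,0,0]},{"linear":[0,0,0],"delta_rot":[0,0,0]},{"linear":[0,0,0],"delta_rot":[0,0,0]},{"linear":[0,0,0],"delta_rot":[0,0,0]}]' 1 25
```

```text
time_s: 1.82
eef_pos: [438.7, -418.8, 38.5]
tcp_rot: [-3.141, -0.005, 0.001]
contact_force: [0.4, 0.2, 0.6]
finger_gap: 0.996
grasp_force: 0.0
time_s: 2.48
eef_pos: [439.2, -418.9, 39.5]
tcp_rot: [-3.142, -0.002, 0.0]
contact_force: [-0.2, 0.5, 0.7]
finger_gap: 0.469
grasp_force: 0.0
```

```bash
python3 -m handwheel '[{"linear":[0,0,0],"delta_rot":[0,0,0]},{"linear":[0,0,0],"delta_rot":[0,0,0]},{"linear":[0,0,0],"delta_rot":[0,0,0]},{"linear":[0,0,0],"delta_rot":[0,0,0]},{"linear":[0,0,0],"delta_rot":[0,0,0]}]' 1 25
python3 -m handwheel '[{"linear":[0,0,-10],"delta_rot":[0,0,0]},{"linear":[0,0,-30],"delta_rot":[0,0,0]},{"linear":[0,0,-40],"delta_rot":[0,0,0]},{"linear":[0,0,-40],"delta_rot":[0,0,0]},{"linear":[0,0,-40],"delta_rot":[0,0,0]},{"linear":[0,0,-18],"delta_rot":[0,0,0]},{"linear":[0,-35,0],"delta_rot":[0,0,0]},{"linear":[0,-40,0],"delta_rot":[0,0,0]},{"linear":[0,-40,0],"delta_rot":[0,0,0]},{"linear":[0,-40,0],"delta_rot":[0,0,0]},{"linear":[0,-40,0],"delta_rot":[0,0,0]},{"linear":[0,-40,0],"delta_rot":[0,0,0]}]' 
python3 -m handwheel '[{"linear":[-7,-40,0],"delta_rot":[0,0,0]},{"linear":[0,-12,0],"delta_rot":[0,0,0]},{"linear":[0,0,0],"delta_rot":[0,0,0]},{"linear":[0,0,0],"delta_rot":[0,0,0]}]'
cat > look.py <<'E'
import sys,pickle
from h import *
def look(tag,items,box=None,show=True):
    s=arm.get_state(); w=arm.camera_model('wrist'); im=arm.read_camera('wrist'); o=im.copy()
    pickle.dump((im,w,s),open(f'{tag}.pkl','wb'))
    print(s['time_s'],s['eef_pos'].round(1),Ro.from_rotvec(s['tcp_rot']).as_matrix()[:,0].round(4),'gap',round(s['finger_gap'],3),'grip',round(s['grasp_force'],1),'F',s['contact_force'].round(1))
    for n,x,z in items:
        p,sc=fit(im,w,n,x,zoff=z); print(n,p,sc); draw(o,w,n,p,zoff=z)
    cv2.imwrite(f'pics/{tag}.png',o[:,:,::-1])
E
python3 - <<'E'
from look import *
look('w2',[('lgjar',(432,-132,0),0),('smjar',(520,-2,0),0),('objar',(426,133,0),0)])
E
```

```text
time_s: 2.9
eef_pos: [439.2, -418.9, 39.4]
tcp_rot: [-3.142, -0.002, 0.0]
contact_force: [0.1, 0.7, -0.2]
finger_gap: 0.293
grasp_force: 25.0
time_s: 3.9
eef_pos: [438.3, -182.0, 218.2]
tcp_rot: [3.141, 0.002, 0.001]
contact_force: [1.4, -0.1, -1.6]
finger_gap: 0.291
grasp_force: 25.0
time_s: 4.23
eef_pos: [431.8, -131.7, 218.2]
tcp_rot: [3.141, 0.004, 0.001]
contact_force: [-0.8, -0.5, -1.1]
finger_gap: 0.292
grasp_force: 25.0
4.2333 [ 431.8 -131.7  218.2] [1.0e+00 2.6e-03 8.0e-04] gap 0.292 grip 25.0 F [-0.8 -0.5 -1.1]
lgjar [ 432.5 -133.     0. ] 158.0
smjar [521.5   1.5   0. ] 395.0
objar [433.  129.5   7.7] 243.0
```

View pics/w2.png

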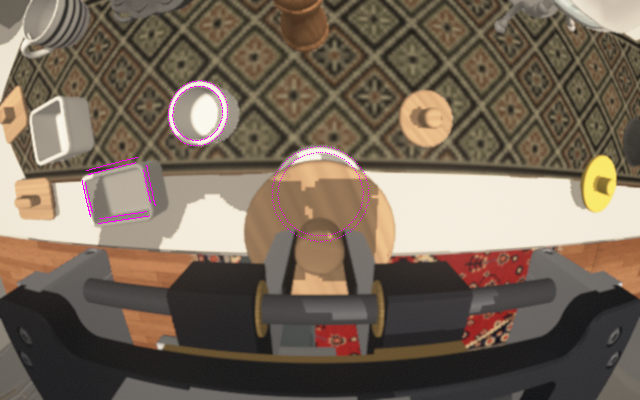

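The held lid hides most of the large jar. The small jar is at (199,113) and the oblong jar at (118,190), where my fit is off. I'll step aside to measure the jar from the other side.

```bash
python3 -m handwheel '[{"linear":[0,-40,0],"delta_rot":[0,0,0]},{"linear":[0,-40,0],"delta_rot":[0,0,0]},{"linear":[0,-40,0],"delta_rot":[0,0,0]},{"linear":[0,-10,0],"delta_rot":[0,0,0]},{"linear":[0,0,0],"delta_rot":[0,0,0]},{"linear":[0,0,0],"delta_rot":[0,0,0]}]'
python3 - <<'E'
from look import *
im,w,s=pickle.load(open('w2.pkl','rb')); print('objar',[fit(im,w,'objar',(426,133,a)) for a in (0,)], 'lid',fit(im,w,'lglid',(431.8,-131.7,0),zoff=179))
z=arm.get_state()['eef_pos']
look('w3',[('lgjar',(432,-132,0),0),('lglid',(z[0],z[1],0),z[2]-39),('smlid',(518,-262,0),0),('objar',(430,133,5),0),('sqjar',(524,246,9),0),('oblid',(418,354,0),0),('sqlid',(565,402,20),0)])
E
```

```text
time_s: 4.78
eef_pos: [431.9, -2.7, 217.5]
tcp_rot: [3.142, 0.001, -0.0]
contact_force: [0.8, -1.2, -1.5]
finger_gap: 0.289
grasp_force: 25.0
objar [(array([433. , 129.5,   7.7]), 243.0)] lid (array([ 432.8, -132.2,    0. ]), 223.0)
4.7833 [431.9  -2.7 217.5] [ 1.e+00  9.e-04 -1.e-04] gap 0.289 grip 25.0 F [ 0.8 -1.2 -1.5]
lgjar [ 433.  -131.5    0. ] 272.0
lglid [432.9  -2.7   0. ] 221.0
smlid [ 518. -261.    0.] 338.0
objar [427.5 129.    8. ] 219.0
sqjar [524.5 245.5  10.9] 338.0
oblid [418.  361.5   0.8] 306.0
sqlid [569.5 404.5  20.7] 345.0
```

View pics/w3.png

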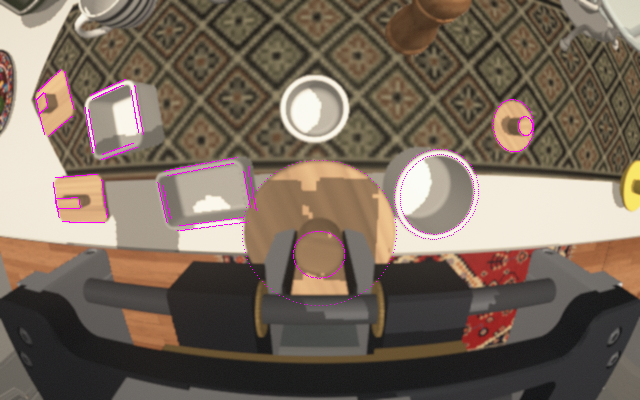

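The large jar is at (436,195) and fits well; averaging both sides gives (432.8, −132.2). The held lid is offset about (+1, 0) from the TCP. I'll go back and lower it.

```bash
python3 -m handwheel '[{"linear":[0,40,0],"delta_rot":[0,0,0]},{"linear":[0,40,0],"delta_rot":[0,0,0]},{"linear":[0,40,20],"delta_rot":[0,0,0]},{"linear":[0,9.3,30],"delta_rot":[0,0,0]},{"linear":[0,0,25],"delta_rot":[0,0,0]},{"linear":[0,0,10],"delta_rot":[0,0,0]},{"linear":[0,0,6],"delta_rot":[0,0,0]},{"linear":[0,0,5],"delta_rot":[0,0,0]},{"linear":[0,0,5],"delta_rot":[0,0,0]},{"linear":[0,0,5],"delta_rot":[0,0,0]},{"linear":[0,0,5],"delta_rot":[0,0,0]},{"linear":[0,0,0],"delta_rot":[0,0,0]}]' 
python3 -m handwheel '[{"linear":[0,0,2],"delta_rot":[0,0,0]},{"linear":[0,0,2],"delta_rot":[0,0,0]},{"linear":[0,0,2],"delta_rot":[0,0,0]},{"linear":[0,0,0],"delta_rot":[0,0,0]}]'
```

```text
time_s: 5.83
eef_pos: [431.6, -128.3, 107.4]
tcp_rot: [-3.141, -0.003, 0.001]
contact_force: [-0.3, 0.0, -1.1]
finger_gap: 0.292
grasp_force: 25.0
time_s: 6.17
eef_pos: [431.7, -128.4, 101.6]
tcp_rot: [-3.141, -0.002, 0.0]
contact_force: [-0.4, 0.3, -1.8]
finger_gap: 0.293
grasp_force: 25.0
```

```bash
python3 -m handwheel '[{"linear":[0,2,-2],"delta_rot":[0,0,0]},{"linear":[0,1.7,0],"delta_rot":[0,0,0]},{"linear":[0,0,0],"delta_rot":[0,0,0]},{"linear":[0,0,2],"delta_rot":[0,0,0]},{"linear":[0,0,1.5],"delta_rot":[0,0,0]},{"linear":[0,0,0],"delta_rot":[0,0,0]},{"linear":[0,0,0],"delta_rot":[0,0,0]}]' 
python3 -m handwheel '[{"linear":[0,0,1],"delta_rot":[0,0,0]},{"linear":[0,0,1],"delta_rot":[0,0,0]},{"linear":[0,0,0],"delta_rot":[0,0,0]}]'
```

```text
time_s: 6.75
eef_pos: [431.6, -132.0, 100.2]
tcp_rot: [-3.141, -0.003, 0.001]
contact_force: [0.8, 0.5, -1.0]
finger_gap: 0.291
grasp_force: 25.0
time_s: 7.0
eef_pos: [431.8, -132.2, 98.3]
tcp_rot: [3.142, 0.002, -0.0]
contact_force: [-0.3, 0.7, 0.1]
finger_gap: 0.292
grasp_force: 25.0
```

```bash
python3 -m handwheel '[{"linear":[0,0,0.8],"delta_rot":[0,0,0]},{"linear":[0,0,0],"delta_rot":[0,0,0]},{"linear":[0,0,0],"delta_rot":[0,0,0]}]' 
python3 -m handwheel '[{"linear":[0,0,0],"delta_rot":[0,0,0]},{"linear":[0,0,0],"delta_rot":[0,0,0]},{"linear":[0,0,0],"delta_rot":[0,0,0]},{"linear":[0,0,0],"delta_rot":[0,0,0]},{"linear":[0,0,0],"delta_rot":[0,0,0]}]' 0.0
python3 -m handwheel '[{"linear":[0,0,-20],"delta_rot":[0,0,0]},{"linear":[0,0,-40],"delta_rot":[0,0,0]},{"linear":[0,0,-40],"delta_rot":[0,0,0]},{"linear":[0,0,-20],"delta_rot":[0,0,0]},{"linear":[20,30,0],"delta_rot":[0,0,0]},{"linear":[20,30,0],"delta_rot":[0,0,0]},{"linear":[20,30,0],"delta_rot":[0,0,0]},{"linear":[20,30,0],"delta_rot":[0,0,0]},{"linear":[6,9,0],"delta_rot":[0,0,0]},{"linear":[0,0,0],"delta_rot":[0,0,0]},{"linear":[0,0,0],"delta_rot":[0,0,0]}]'
python3 - <<'E'
from look import *
look('w4',[('smlid',(518,-261.5,0),0),('lglid',(433,-132,0),59),('lgjar',(433,-132,0),0)])
E
```

```text
time_s: 7.25
eef_pos: [432.0, -132.1, 98.1]
tcp_rot: [3.141, 0.002, 0.001]
contact_force: [-6.0, 1.5, 16.6]
finger_gap: 0.292
grasp_force: 25.0
time_s: 7.67
eef_pos: [431.7, -132.1, 97.4]
tcp_rot: [-3.141, -0.002, 0.0]
contact_force: [0.2, 0.4, 1.0]
finger_gap: 0.5
grasp_force: 0.0
time_s: 8.58
eef_pos: [517.7, -260.8, 216.9]
tcp_rot: [-3.141, -0.002, 0.001]
contact_force: [0.0, 0.4, -0.0]
finger_gap: 0.496
grasp_force: 0.0
8.5833 [ 517.7 -260.8  216.9] [ 1.      0.0012 -0.001 ] gap 0.496 grip 0.0 F [ 0.   0.4 -0. ]
smlid [ 516.5 -261.     0. ] 297.0
lglid [ 445.5 -115.     0. ] 131.0
lgjar [ 443.5 -127.     0. ] 140.0
```

View pics/w4.png

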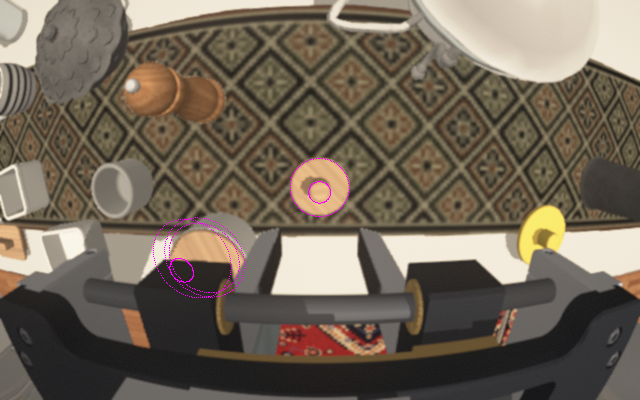

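The large lid is down and released. The small lid is directly below at (320,188). I'll grasp it.

```bash
python3 -m handwheel '[{"linear":[-0.5,0.5,20],"delta_rot":[0,0,0]},{"linear":[0,0,40],"delta_rot":[0,0,0]},{"linear":[0,0,40],"delta_rot":[0,0,0]},{"linear":[0,0,36],"delta_rot":[0,0,0]},{"linear":[0,0,20],"delta_rot":[0,0,0]},{"linear":[0,0,12],"delta_rot":[0,0,0]},{"linear":[0,0,9.5],"delta_rot":[0,0,0]},{"linear":[0,0,0],"delta_rot":[0,0,0]},{"linear":[0,0,0],"delta_rot":[0,0,0]}]'
python3 -m handwheel '[{"linear":[0,0,0],"delta_rot":[0,0,0]},{"linear":[0,0,0],"delta_rot":[0,0,0]},{"linear":[0,0,0],"delta_rot":[0,0,0]},{"linear":[0,0,0],"delta_rot":[0,0,0]},{"linear":[0,0,0],"delta_rot":[0,0,0]},{"linear":[0,0,0],"delta_rot":[0,0,0]},{"linear":[0,0,0],"delta_rot":[0,0,0]}]' 1 25
python3 -m handwheel '[{"linear":[0,0,-10],"delta_rot":[0,0,0]},{"linear":[0,0,-30],"delta_rot":[0,0,0]},{"linear":[0,0,-40],"delta_rot":[0,0,0]},{"linear":[0,0,-40],"delta_rot":[0,0,0]},{"linear":[0,0,-40],"delta_rot":[0,0,0]},{"linear":[0,0,-18],"delta_rot":[0,0,0]},{"linear":[0,-30,0],"delta_rot":[0,0,0]},{"linear":[0,-40,0],"delta_rot":[0,0,0]},{"linear":[0,-40,0],"delta_rot":[0,0,0]},{"linear":[0,-30,0],"delta_rot":[0,0,0]},{"linear":[0,0,0],"delta_rot":[0,0,0]},{"linear":[0,0,0],"delta_rot":[0,0,0]}]'
python3 - <<'E'
from look import *
z=arm.get_state()['eef_pos']
look('w5',[('smjar',(521,0,0),0),('smlid',(z[0],z[1],0),z[2]-39),('lgjar',(433,-132,0),0),('lglid',(433,-132,0),59)])
E
```

```text
time_s: 9.38
eef_pos: [517.9, -261.4, 41.0]
tcp_rot: [3.141, 0.003, 0.001]
contact_force: [-0.3, 0.5, -0.2]
finger_gap: 0.499
grasp_force: 0.0
time_s: 9.97
eef_pos: [517.7, -261.7, 40.6]
tcp_rot: [3.141, 0.002, 0.001]
contact_force: [-0.5, 0.7, 7.0]
finger_gap: 0.251
grasp_force: 25.0
time_s: 10.97
eef_pos: [517.3, -120.0, 218.9]
tcp_rot: [3.141, 0.007, 0.001]
contact_force: [-0.4, -0.3, 0.3]
finger_gap: 0.249
grasp_force: 25.0
10.9667 [ 517.3 -120.   218.9] [1.0e+00 4.4e-03 6.0e-04] gap 0.249 grip 25.0 F [-0.4 -0.3  0.3]
smjar [522.   2.   0.] 313.0
smlid [ 517.8 -120.     0. ] 205.0
lgjar [ 442.5 -133.5    0. ] 164.0
lglid [ 433.5 -110.     0. ] 211.0
```

View pics/w5.png

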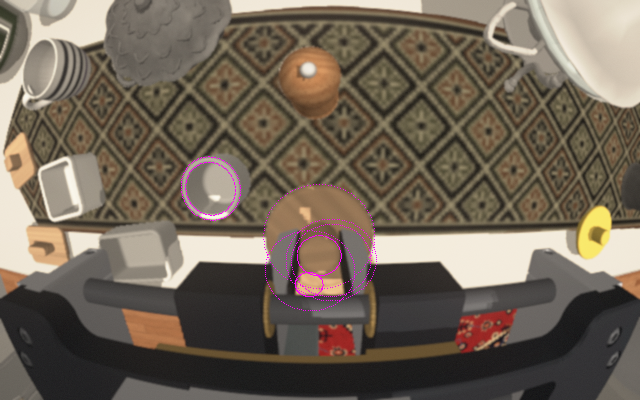

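Run:
```python
from look import *
im,w,s=pickle.load(open('w3.pkl','rb')); print(fit(im,w,'smjar',(521,1,0)))
```

```text
(array([521.5,   2.5,   0. ]), 400.0)
```

```bash
python3 -m handwheel '[{"linear":[1.8,-40,0],"delta_rot":[0,0,0]},{"linear":[2,-41,0],"delta_rot":[0,0,0]},{"linear":[0,-41,0],"delta_rot":[0,0,0]},{"linear":[0,0,35],"delta_rot":[0,0,0]},{"linear":[0,0,38],"delta_rot":[0,0,0]},{"linear":[0,0,25],"delta_rot":[0,0,0]},{"linear":[0,0,5],"delta_rot":[0,0,0]},{"linear":[0,0,0],"delta_rot":[0,0,0]},{"linear":[0,0,0],"delta_rot":[0,0,0]}]'
```

```text
time_s: 11.77
eef_pos: [521.6, -0.2, 116.2]
tcp_rot: [3.142, 0.0, 0.001]
contact_force: [0.3, 0.7, -1.3]
finger_gap: 0.251
grasp_force: 25.0
```

```bash
python3 -m handwheel '[{"linear":[-0.3,-2.2,0],"delta_rot":[0,0,0]},{"linear":[0,0,5],"delta_rot":[0,0,0]},{"linear":[0,0,5],"delta_rot":[0,0,0]},{"linear":[0,0,5],"delta_rot":[0,0,0]},{"linear":[0,0,5],"delta_rot":[0,0,0]},{"linear":[0,0,4],"delta_rot":[0,0,0]},{"linear":[0,0,0],"delta_rot":[0,0,0]},{"linear":[0,0,0],"delta_rot":[0,0,0]}]' 
python3 -m handwheel '[{"linear":[0,0,1.5],"delta_rot":[0,0,0]},{"linear":[0,0,1.5],"delta_rot":[0,0,0]},{"linear":[0,0,0],"delta_rot":[0,0,0]},{"linear":[0,0,0],"delta_rot":[0,0,0]}]'
python3 -m handwheel '[{"linear":[0,0,1],"delta_rot":[0,0,0]},{"linear":[0,0,0],"delta_rot":[0,0,0]},{"linear":[0,0,0],"delta_rot":[0,0,0]}]'
```

```text
time_s: 12.43
eef_pos: [520.4, 2.7, 90.7]
tcp_rot: [-3.141, -0.002, 0.001]
contact_force: [-0.2, -0.2, -1.4]
finger_gap: 0.249
grasp_force: 25.0
time_s: 12.77
eef_pos: [520.6, 2.7, 88.0]
tcp_rot: [-3.142, -0.002, 0.0]
contact_force: [-0.2, 0.1, -0.1]
finger_gap: 0.249
grasp_force: 25.0
time_s: 13.02
eef_pos: [520.6, 2.7, 87.0]
tcp_rot: [-3.142, -0.002, 0.0]
contact_force: [0.4, 0.3, -0.5]
finger_gap: 0.251
grasp_force: 25.0
```

```bash
python3 -m handwheel '[{"linear":[0,0,0.7],"delta_rot":[0,0,0]},{"linear":[0,0,0],"delta_rot":[0,0,0]},{"linear":[0,0,0],"delta_rot":[0,0,0]}]'
python3 -m handwheel '[{"linear":[0,0,0.4],"delta_rot":[0,0,0]},{"linear":[0,0,0],"delta_rot":[0,0,0]},{"linear":[0,0,0],"delta_rot":[0,0,0]}]'
```

```text
time_s: 13.27
eef_pos: [520.7, 2.7, 86.6]
tcp_rot: [3.142, 0.002, 0.0]
contact_force: [-2.8, -0.1, 4.7]
finger_gap: 0.251
grasp_force: 25.0
time_s: 13.52
eef_pos: [520.7, 2.7, 86.5]
tcp_rot: [3.141, 0.002, 0.001]
contact_force: [-5.4, 0.0, 13.1]
finger_gap: 0.249
grasp_force: 25.0
```

```bash
python3 -m handwheel '[{"linear":[0,0,0],"delta_rot":[0,0,0]},{"linear":[0,0,0],"delta_rot":[0,0,0]},{"linear":[0,0,0],"delta_rot":[0,0,0]},{"linear":[0,0,0],"delta_rot":[0,0,0]},{"linear":[0,0,0],"delta_rot":[0,0,0]}]' 0.0
python3 -m handwheel '[{"linear":[0,0,-20],"delta_rot":[0,0,0]},{"linear":[0,0,-40],"delta_rot":[0,0,0]},{"linear":[0,0,-40],"delta_rot":[0,0,0]},{"linear":[0,0,-30],"delta_rot":[0,0,0]},{"linear":[0,-40,0],"delta_rot":[0,0,0]},{"linear":[0,-41,0],"delta_rot":[0,0,0]},{"linear":[0,-41,0],"delta_rot":[0,0,0]},{"linear":[0,-41,0],"delta_rot":[0,0,0]},{"linear":[0,-41,0],"delta_rot":[0,0,0]},{"linear":[0,-41,0],"delta_rot":[0,0,0]},{"linear":[0,-41,0],"delta_rot":[0,0,0]},{"linear":[0,-41,0],"delta_rot":[0,0,0]}]'
python3 -m handwheel '[{"linear":[20,-35,0],"delta_rot":[0,0,0]},{"linear":[20,-35,0],"delta_rot":[0,0,0]},{"linear":[8,-5,0],"delta_rot":[0,0,0]},{"linear":[0,0,0],"delta_rot":[0,0,-7]},{"linear":[0,0,0],"delta_rot":[0,0,-7]},{"linear":[0,0,0],"delta_rot":[0,0,-7]},{"linear":[0,0,0],"delta_rot":[0,0,0]},{"linear":[0,0,0],"delta_rot":[0,0,0]}]'
python3 - <<'E'
from look import *
print(arm.get_state()['joint_pos'].round(2))
look('w6',[('sqlid',(569,404,20.7),0),('sqjar',(524,246,10.9),0),('oblid',(418,361,0.8),0)])
E
```

```text
time_s: 13.93
eef_pos: [520.5, 2.7, 85.8]
tcp_rot: [-3.141, -0.002, 0.0]
contact_force: [0.9, -0.1, 0.1]
finger_gap: 0.497
grasp_force: 0.0
time_s: 14.93
eef_pos: [519.8, 331.5, 215.9]
tcp_rot: [3.142, 0.002, -0.0]
contact_force: [1.1, -0.2, 0.2]
finger_gap: 0.502
grasp_force: 0.0
time_s: 15.6
eef_pos: [568.0, 404.5, 215.6]
tcp_rot: [-3.09, -0.568, 0.001]
contact_force: [-0.7, 0.7, -0.2]
finger_gap: 0.499
grasp_force: 0.0
[-0.32  0.6  -0.53  1.4   0.31  1.23 -2.08]
15.6 [568.  404.5 215.6] [ 9.345e-01  3.559e-01 -5.000e-04] gap 0.499 grip 0.0 F [-0.7  0.7 -0.2]
sqlid [570.  406.5  21.4] 288.0
sqjar [537.5 246.5  33.2] 181.0
oblid [396.5 345.5  20.8] 198.0
```

View pics/w6.png

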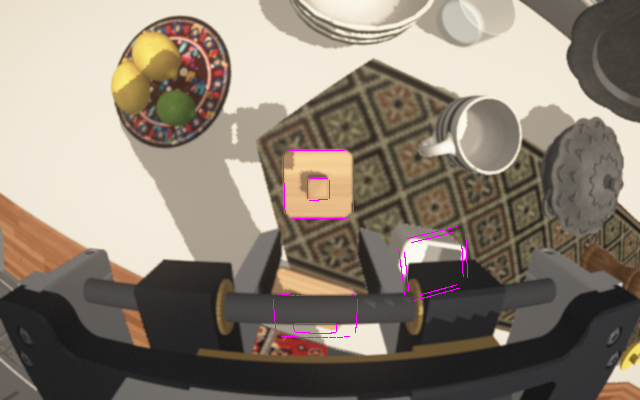

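The square lid sits centred at (319,184) and fits well. I'll grasp it.

```bash
python3 -m handwheel '[{"linear":[2.2,-1.2,20],"delta_rot":[0,0,-0.5]},{"linear":[0,0,40],"delta_rot":[0,0,0]},{"linear":[0,0,40],"delta_rot":[0,0,0]},{"linear":[0,0,36],"delta_rot":[0,0,0]},{"linear":[0,0,20],"delta_rot":[0,0,0]},{"linear":[0,0,12],"delta_rot":[0,0,0]},{"linear":[0,0,7.5],"delta_rot":[0,0,0]},{"linear":[0,0,0],"delta_rot":[0,0,0]},{"linear":[0,0,0],"delta_rot":[0,0,0]}]'
python3 -m handwheel '[{"linear":[0,0,0],"delta_rot":[0,0,0]},{"linear":[0,0,0],"delta_rot":[0,0,0]},{"linear":[0,0,0],"delta_rot":[0,0,0]},{"linear":[0,0,0],"delta_rot":[0,0,0]},{"linear":[0,0,0],"delta_rot":[0,0,0]},{"linear":[0,0,0],"delta_rot":[0,0,0]},{"linear":[0,0,0],"delta_rot":[0,0,0]}]' 1 25
python3 -m handwheel '[{"linear":[0,0,-10],"delta_rot":[0,0,0]},{"linear":[0,0,-30],"delta_rot":[0,0,0]},{"linear":[0,0,-40],"delta_rot":[0,0,0]},{"linear":[0,0,-40],"delta_rot":[0,0,0]},{"linear":[0,0,-40],"delta_rot":[0,0,0]},{"linear":[0,0,-18],"delta_rot":[0,0,0]},{"linear":[0,0,0],"delta_rot":[0,0,5]},{"linear":[0,0,0],"delta_rot":[0,0,5.4]},{"linear":[-35,0,0],"delta_rot":[0,0,0]},{"linear":[-20,20,0],"delta_rot":[0,0,0]},{"linear":[0,0,0],"delta_rot":[0,0,0]},{"linear":[0,0,0],"delta_rot":[0,0,0]}]'
python3 - <<'E'
from look import *
z=arm.get_state()['eef_pos']; r=Ro.from_rotvec(arm.get_state()['tcp_rot']).as_matrix()[:,0]; a=np.degrees(np.arctan2(r[1],r[0])); print(a)
look('w7',[('sqlid',(z[0],z[1],a),z[2]-39),('sqjar',(524.5,245.5,10.9),0)])
E
```

```text
time_s: 16.4
eef_pos: [570.1, 407.2, 41.7]
tcp_rot: [-3.086, -0.587, -0.002]
contact_force: [0.4, -1.0, -0.3]
finger_gap: 0.499
grasp_force: 0.0
time_s: 16.98
eef_pos: [569.9, 406.8, 41.1]
tcp_rot: [-3.086, -0.588, -0.001]
contact_force: [-1.3, -0.9, 7.0]
finger_gap: 0.254
grasp_force: 25.0
time_s: 17.98
eef_pos: [519.3, 375.6, 219.6]
tcp_rot: [3.126, 0.306, 0.002]
contact_force: [0.1, -0.2, 0.2]
finger_gap: 0.249
grasp_force: 25.0
11.164835905083155
17.9833 [519.3 375.6 219.6] [0.9811 0.1936 0.0011] gap 0.249 grip 25.0 F [ 0.1 -0.2  0.2]
sqlid [521.8 375.6   8.8] 231.0
sqjar [524.  248.   11.6] 355.0
```

View pics/w7.png

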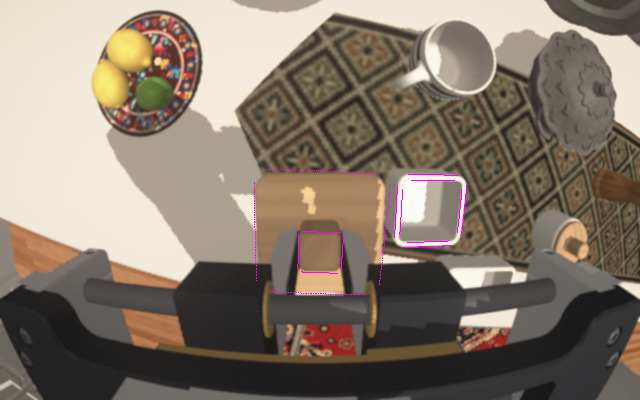

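Run:
```python
from look import *
import h
im,w,s=pickle.load(open('w7.pkl','rb')); print('lid',fit(im,w,'sqlid',(519.3,375.6,11.2),zoff=180,yaw=False))
both=M['sqjar']
for t in('w2','w3','w5','w7'):
    im,w,s=pickle.load(open(t+'.pkl','rb')); r=[]
    for sel in (both,both[:1],both[1:]):
        h.M['sqjar']=sel; r.append(fit(im,w,'sqjar',(524.3,247,11.2)))
    print(t,r)
```

```text
lid (array([521.3, 376.1,  11.2]), 235.0)
w2 [(array([524.3, 243.5,  12. ]), 372.0), (array([523.8, 245. ,   9.7]), 400.0), (array([524.8, 241. ,   9.7]), 371.0)]
w3 [(array([524.3, 246. ,  10.8]), 338.0), (array([524.8, 246.5,  11.2]), 393.0), (array([523.8, 242.5,   7.8]), 302.0)]
w5 [(array([524.8, 243. ,  10.1]), 370.0), (array([524.3, 245. ,  10.5]), 400.0), (array([524.8, 241. ,  10.8]), 384.0)]
w7 [(array([523.8, 248. ,  11.1]), 355.0), (array([523.3, 248. ,  11.2]), 400.0), (array([523.8, 250.5,  13.1]), 316.0)]
```

The square jar fits are biased by viewing side, so I'll view it squarely from behind (lower x).

```bash
python3 -m handwheel '[{"linear":[-28,27,0],"delta_rot":[0,0,0]},{"linear":[-28,27,0],"delta_rot":[0,0,0]},{"linear":[-28,27,0],"delta_rot":[0,0,0]},{"linear":[-28,27,0],"delta_rot":[0,0,0]},{"linear":[0,0,0],"delta_rot":[0,0,0]},{"linear":[0,0,0],"delta_rot":[0,0,0]}]'
python3 - <<'E'
from look import *
import h
z=arm.get_state()['eef_pos']
both=M['sqjar']
look('w8',[('sqlid',(z[0]+2,z[1],11.2),z[2]-39),('sqjar',(524.3,247,11.2),0),('oblid',(418,361,0.8),0)])
im,w,s=pickle.load(open('w8.pkl','rb'))
for sel in (both[:1],both[1:]):
        h.M['sqjar']=sel; print(fit(im,w,'sqjar',(524.3,247,11.2)))
E
```

```text
time_s: 18.53
eef_pos: [431.0, 247.9, 219.3]
tcp_rot: [3.127, 0.304, 0.002]
contact_force: [0.1, -0.1, 0.3]
finger_gap: 0.254
grasp_force: 25.0
18.5333 [431.  247.9 219.3] [0.9813 0.1924 0.0014] gap 0.254 grip 25.0 F [ 0.1 -0.1  0.3]
sqlid [434.  247.9   7.9] 239.0
sqjar [523.8 248.   10.5] 400.0
oblid [4.175e+02 3.605e+02 4.000e-01] 166.0
(array([523.3, 247.5,  10.9]), 400.0)
(array([523.3, 248. ,  10.8]), 400.0)
```

View pics/w8.png

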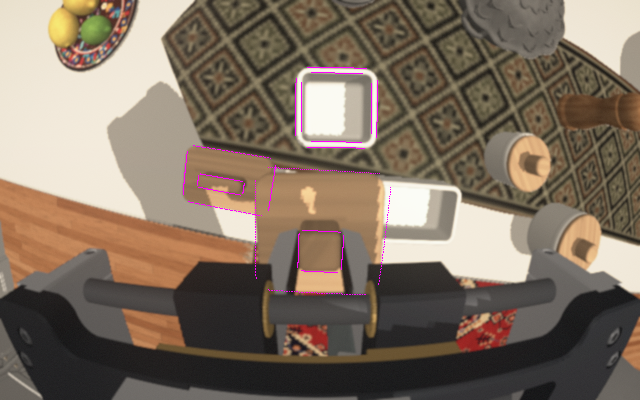

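Run:
```python
from look import *
import h
h.M['sqlid']=[rect(82,82,25,6)]
for t in('w7','w8'):
    im,w,s=pickle.load(open(t+'.pkl','rb')); z=s['eef_pos']
    for dz in (39,41): print(t,z.round(1),fit(im,w,'sqlid',(z[0]+1,z[1],11.1),zoff=z[2]-dz,yaw=False))
```

```text
w7 [519.3 375.6 219.6] (array([520.8, 376.6,  11.1]), 234.0)
w7 [519.3 375.6 219.6] (array([520.3, 375.6,  11.1]), 259.0)
w8 [431.  247.9 219.3] (array([449. , 256.4,  11.1]), 238.0)
w8 [431.  247.9 219.3] (array([432. , 248.4,  11.1]), 248.0)
```

```bash
python3 -m handwheel '[{"linear":[29.9,6,0],"delta_rot":[0,0,0]},{"linear":[29.9,6,0],"delta_rot":[0,0,0]},{"linear":[29.9,6,0],"delta_rot":[0,0,0]},{"linear":[0,0,30],"delta_rot":[0,0,0.3]},{"linear":[0,0,35],"delta_rot":[0,0,0]},{"linear":[0,0,25],"delta_rot":[0,0,0]},{"linear":[0,0,9],"delta_rot":[0,0,0]},{"linear":[0,0,0],"delta_rot":[0,0,0]},{"linear":[0,0,0],"delta_rot":[0,0,0]},{"linear":[0,0,0],"delta_rot":[0,0,0]}]'
python3 -c "
from workcell import arm
print(arm.get_state()['eef_pos'])"
```

```text
time_s: 19.42
eef_pos: [523.1, 249.4, 121.1]
tcp_rot: [-3.126, -0.298, -0.003]
contact_force: [0.3, -0.9, -0.9]
finger_gap: 0.249
grasp_force: 25.0
[523.09394711 249.43333967 121.0840584 ]
```

```bash
python3 -m handwheel '[{"linear":[-0.9,1.6,0],"delta_rot":[0,0,0]},{"linear":[0,0,5],"delta_rot":[0,0,0]},{"linear":[0,0,5],"delta_rot":[0,0,0]},{"linear":[0,0,5],"delta_rot":[0,0,0]},{"linear":[0,0,5],"delta_rot":[0,0,0]},{"linear":[0,0,4],"delta_rot":[0,0,0]},{"linear":[0,0,0],"delta_rot":[0,0,0]},{"linear":[0,0,0],"delta_rot":[0,0,0]}]' 
python3 -m handwheel '[{"linear":[0,0,1.5],"delta_rot":[0,0,0]},{"linear":[0,0,1.5],"delta_rot":[0,0,0]},{"linear":[0,0,0],"delta_rot":[0,0,0]},{"linear":[0,0,0],"delta_rot":[0,0,0]}]'
python3 -m handwheel '[{"linear":[0,0,1],"delta_rot":[0,0,0]},{"linear":[0,0,0],"delta_rot":[0,0,0]},{"linear":[0,0,0],"delta_rot":[0,0,0]}]'
```

```text
time_s: 20.08
eef_pos: [521.3, 246.7, 95.1]
tcp_rot: [-3.127, -0.298, 0.001]
contact_force: [0.7, 0.0, -1.0]
finger_gap: 0.254
grasp_force: 25.0
time_s: 20.42
eef_pos: [521.5, 246.7, 92.5]
tcp_rot: [-3.127, -0.298, -0.0]
contact_force: [0.8, 0.1, -0.7]
finger_gap: 0.253
grasp_force: 25.0
time_s: 20.67
eef_pos: [521.5, 246.7, 91.4]
tcp_rot: [-3.127, -0.298, 0.0]
contact_force: [1.1, -0.1, -1.4]
finger_gap: 0.255
grasp_force: 25.0
```

```bash
python3 -m handwheel '[{"linear":[0.8,-0.5,0],"delta_rot":[0,0,0]},{"linear":[0,0,0.7],"delta_rot":[0,0,0]},{"linear":[0,0,0],"delta_rot":[0,0,0]},{"linear":[0,0,0],"delta_rot":[0,0,0]}]'
python3 -m handwheel '[{"linear":[0,0,0.7],"delta_rot":[0,0,0]},{"linear":[0,0,0],"delta_rot":[0,0,0]},{"linear":[0,0,0],"delta_rot":[0,0,0]}]'
```

```text
time_s: 21.0
eef_pos: [522.4, 247.5, 91.1]
tcp_rot: [-3.127, -0.298, -0.001]
contact_force: [-1.3, -1.1, 4.5]
finger_gap: 0.25
grasp_force: 25.0
time_s: 21.25
eef_pos: [522.5, 247.5, 91.1]
tcp_rot: [3.127, 0.298, 0.001]
contact_force: [-5.4, -3.7, 18.6]
finger_gap: 0.252
grasp_force: 25.0
```

Seated on contact at the expected height. Release and go to the oblong lid.

```bash
python3 -m handwheel '[{"linear":[0,0,0],"delta_rot":[0,0,0]},{"linear":[0,0,0],"delta_rot":[0,0,0]},{"linear":[0,0,0],"delta_rot":[0,0,0]},{"linear":[0,0,0],"delta_rot":[0,0,0]},{"linear":[0,0,0],"delta_rot":[0,0,0]}]' 0.0
python3 -m handwheel '[{"linear":[0,0,-20],"delta_rot":[0,0,0]},{"linear":[0,0,-40],"delta_rot":[0,0,0]},{"linear":[0,0,-40],"delta_rot":[0,0,0]},{"linear":[0,0,-25],"delta_rot":[0,0,0]},{"linear":[-20,-33,0],"delta_rot":[0,0,0]},{"linear":[-20,-33,0],"delta_rot":[0,0,0]},{"linear":[-20,-33,0],"delta_rot":[0,0,0]},{"linear":[-20,-32,0],"delta_rot":[0,0,0]},{"linear":[0,0,0],"delta_rot":[0,0,0]}]'
python3 -c "
from workcell import arm
print(arm.get_state()['joint_pos'])"
python3 -m handwheel '[{"linear":[0,0,0],"delta_rot":[0,0,7]},{"linear":[0,0,0],"delta_rot":[0,0,0]}]'
python3 -c "
from workcell import arm
print(arm.get_state()['joint_pos'])"
```

```text
time_s: 21.67
eef_pos: [522.1, 247.3, 89.9]
tcp_rot: [-3.127, -0.298, 0.0]
contact_force: [0.7, -0.9, -0.2]
finger_gap: 0.501
grasp_force: 0.0
time_s: 22.42
eef_pos: [413.3, 366.4, 215.6]
tcp_rot: [-3.124, -0.311, 0.001]
contact_force: [-0.8, 0.4, -0.1]
finger_gap: 0.503
grasp_force: 0.0
[-0.30814368  0.3390232  -0.57855032  1.78294523  0.20530136  1.07932915
 -2.33041272]
time_s: 22.58
eef_pos: [418.5, 361.2, 215.0]
tcp_rot: [3.14, 0.098, -0.0]
contact_force: [0.4, -0.2, -1.1]
finger_gap: 0.501
grasp_force: 0.0
[-0.31999983  0.3360559  -0.5487704   1.7824491   0.19651127  1.0777206
 -2.44569772]
```

```bash
python3 -m handwheel '[{"linear":[0,0,0],"delta_rot":[0,0,-7]},{"linear":[0,0,0],"delta_rot":[0,0,-7]},{"linear":[0,0,0],"delta_rot":[0,0,-7]},{"linear":[0,0,0],"delta_rot":[0,0,-7]},{"linear":[0,0,0],"delta_rot":[0,0,-7]},{"linear":[0,0,0],"delta_rot":[0,0,-7]},{"linear":[0,0,0],"delta_rot":[0,0,-7]},{"linear":[0,0,0],"delta_rot":[0,0,-7]},{"linear":[0,0,0],"delta_rot":[0,0,-7]},{"linear":[0,0,0],"delta_rot":[0,0,-7]},{"linear":[0,0,0],"delta_rot":[0,0,-7]},{"linear":[0,0,0],"delta_rot":[0,0,-7]}]'
python3 -m handwheel '[{"linear":[0,0,0],"delta_rot":[0,0,-3]},{"linear":[0,0,0],"delta_rot":[0,0,0]},{"linear":[0,0,0],"delta_rot":[0,0,0]}]'
python3 - <<'E'
from look import *
look('w9',[('oblid',(418,361,0.8),0),('objar',(428,129,8),0)])
s=arm.get_state();r=Ro.from_rotvec(s['tcp_rot']).as_matrix()[:,0]; print('yaw',np.degrees(np.arctan2(r[1],r[0])),s['joint_pos'].round(2))
E
```

```text
time_s: 23.58
eef_pos: [419.3, 360.5, 215.0]
tcp_rot: [-2.252, -2.19, -0.0]
contact_force: [-1.0, 0.3, -0.0]
finger_gap: 0.499
grasp_force: 0.0
time_s: 23.83
eef_pos: [419.2, 360.5, 215.0]
tcp_rot: [-2.205, -2.237, 0.0]
contact_force: [0.1, -1.2, 0.4]
finger_gap: 0.499
grasp_force: 0.0
23.8333 [419.2 360.5 215. ] [-1.460e-02  9.999e-01  1.000e-04] gap 0.499 grip 0.0 F [ 0.1 -1.2  0.4]
oblid [4.175e+02 3.620e+02 4.000e-01] 230.0
objar [425.5 134.5  -4.4] 187.0
yaw 90.799301392834 [-0.1   0.4  -0.84  1.78  0.33  1.11 -1.04]
```

View pics/w9.png

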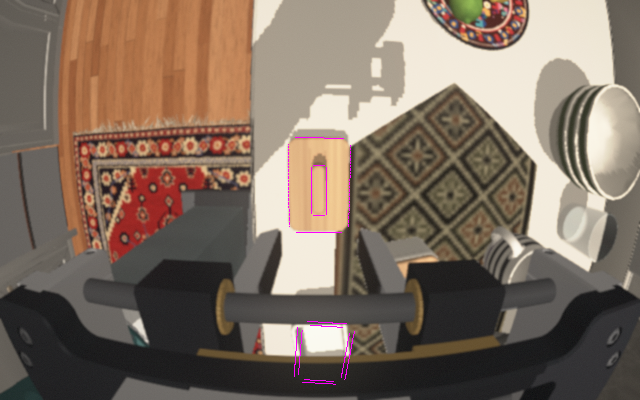

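The oblong lid is centred at (319,185). Grasp across the bar.

```bash
python3 -m handwheel '[{"linear":[1,-1.7,20],"delta_rot":[0,0,0.4]},{"linear":[0,0,40],"delta_rot":[0,0,0]},{"linear":[0,0,40],"delta_rot":[0,0,0]},{"linear":[0,0,36],"delta_rot":[0,0,0]},{"linear":[0,0,20],"delta_rot":[0,0,0]},{"linear":[0,0,12],"delta_rot":[0,0,0]},{"linear":[0,0,7],"delta_rot":[0,0,0]},{"linear":[0,0,0],"delta_rot":[0,0,0]},{"linear":[0,0,0],"delta_rot":[0,0,0]}]'
python3 -m handwheel '[{"linear":[0,0,0],"delta_rot":[0,0,0]},{"linear":[0,0,0],"delta_rot":[0,0,0]},{"linear":[0,0,0],"delta_rot":[0,0,0]},{"linear":[0,0,0],"delta_rot":[0,0,0]},{"linear":[0,0,0],"delta_rot":[0,0,0]},{"linear":[0,0,0],"delta_rot":[0,0,0]},{"linear":[0,0,0],"delta_rot":[0,0,0]},{"linear":[0,0,0],"delta_rot":[0,0,0]},{"linear":[0,0,0],"delta_rot":[0,0,0]},{"linear":[0,0,0],"delta_rot":[0,0,0]}]' 1 25
```

```text
time_s: 24.63
eef_pos: [417.6, 362.3, 41.0]
tcp_rot: [2.212, 2.23, 0.002]
contact_force: [-0.3, 0.2, 0.2]
finger_gap: 0.5
grasp_force: 0.0
time_s: 25.47
eef_pos: [417.4, 361.9, 40.3]
tcp_rot: [2.212, 2.23, 0.0]
contact_force: [0.6, -1.2, 5.9]
finger_gap: 0.167
grasp_force: 25.0
```

```bash
python3 -m handwheel '[{"linear":[0,0,-10],"delta_rot":[0,0,0]},{"linear":[0,0,-30],"delta_rot":[0,0,0]},{"linear":[0,0,-40],"delta_rot":[0,0,0]},{"linear":[0,0,-40],"delta_rot":[0,0,0]},{"linear":[0,0,-40],"delta_rot":[0,0,0]},{"linear":[0,0,-18],"delta_rot":[0,0,0]},{"linear":[-30,5,0],"delta_rot":[0,0,0]},{"linear":[-40,5,0],"delta_rot":[0,0,0]},{"linear":[-40,0,0],"delta_rot":[0,0,0]},{"linear":[-40,0,0],"delta_rot":[0,0,0]},{"linear":[-40,0,0],"delta_rot":[0,0,0]},{"linear":[-40,0,0],"delta_rot":[0,0,0]}]'
python3 -m handwheel '[{"linear":[-40,0,0],"delta_rot":[0,0,0]},{"linear":[-40,0,0],"delta_rot":[0,0,0]},{"linear":[-40,0,0],"delta_rot":[0,0,0]},{"linear":[-20,0,0],"delta_rot":[0,0,0]},{"linear":[0,0,0],"delta_rot":[0,0,-7]},{"linear":[0,0,0],"delta_rot":[0,0,0]},{"linear":[0,0,0],"delta_rot":[0,0,0]}]'
python3 - <<'E'
from look import *
import h
s=arm.get_state();z=s['eef_pos'];r=Ro.from_rotvec(s['tcp_rot']).as_matrix()[:,0];a=np.degrees(np.arctan2(r[1],r[0]))-90; print('lid yaw',a)
h.M['oblid']=h.M['oblid'][:1]; b=h.M['objar']
look('w10',[('objar',(428,129,8),0),('oblid',(z[0],z[1],a),z[2]-41)])
im,w,s=pickle.load(open('w10.pkl','rb'))
print(fit(im,w,'oblid',(z[0],z[1],a),zoff=z[2]-41,yaw=False))
for q in (b[:1],b[1:]): h.M['objar']=q; print(fit(im,w,'objar',(428,129,8)))
E
```

```text
time_s: 26.47
eef_pos: [428.4, 130.3, 218.4]
tcp_rot: [2.212, 2.231, 0.0]
contact_force: [0.9, -0.7, -0.8]
finger_gap: 0.167
grasp_force: 25.0
time_s: 27.05
eef_pos: [430.2, -7.6, 218.3]
tcp_rot: [-2.075, -2.359, -0.0]
contact_force: [0.6, 0.5, -1.9]
finger_gap: 0.166
grasp_force: 25.0
lid yaw 7.339937991883474
27.05 [430.2  -7.6 218.3] [-1.278e-01  9.918e-01  1.000e-04] gap 0.166 grip 25.0 F [ 0.6  0.5 -1.9]
objar [431.5 130.    7.2] 219.0
oblid [427.2  10.4   7. ] 231.0
(array([427.2,  10.4,   7.3]), 230.0)
(array([427. , 128.5,   6.5]), 240.0)
(array([428. , 117.5,   7.6]), 248.0)
```

View pics/w10.png

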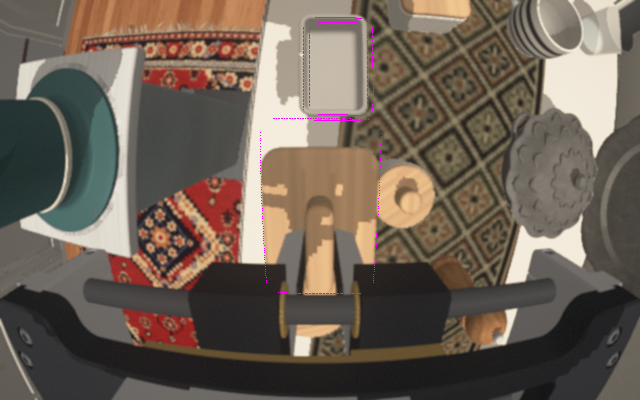

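The jar, at about (335,65), is shaded with low contrast, and both fits are off. I'll zoom in to pick edges by hand.

Run:
```python
import pickle,cv2
im,w,s=pickle.load(open('w10.pkl','rb'))
c=cv2.resize(im[5:155,270:400],(676,780)[:2] and (520,600),interpolation=cv2.INTER_CUBIC)
for k in range(0,150,10): cv2.putText(c,str(5+k),(0,k*4+4),0,.35,(255,0,0)); c[k*4,24:34]=(255,0,0)
for k in range(0,130,10): cv2.putText(c,str(270+k),(k*4-8,598),0,.35,(255,0,0)); c[576:586,k*4]=(255,0,0)
cv2.imwrite('pics/w10c.png',c[:,:,::-1])
```

```text
(no output)
```

View pics/w10c.png

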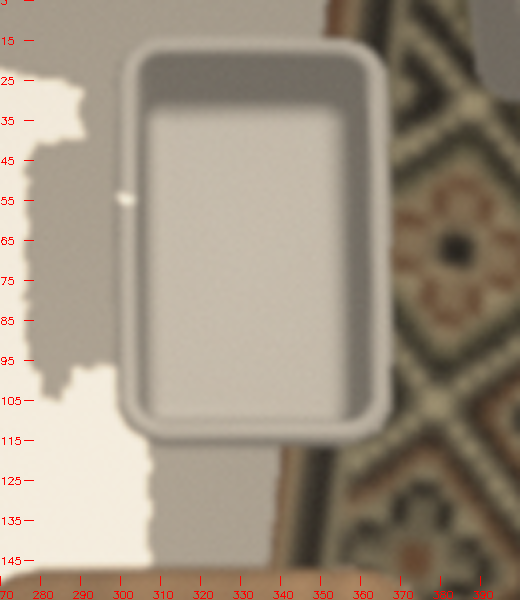

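Run:
```python
from look import *
im,w,s=pickle.load(open('w10.pkl','rb'))
P=lambda X,Y,z=54: onplane(w,270+X/4,5+Y/4,z,True)[:2]
d={'fo':(255,39),'fi':(255,53),'ni':(255,419),'no':(255,437),'lo':(119,240),'li':(136,240),'ri':(374,240),'ro':(389,240),'lo1':(122,100),'lo2':(117,380),'ro1':(386,100),'ro2':(391,380)}
q={k:P(*v) for k,v in d.items()}
for k in q: print(k,q[k].round(1))
for a,b in(('lo1','lo2'),('ro1','ro2')):
    e=q[a]-q[b]; print('yaw',np.degrees(np.arctan2(-e[0],e[1])))
print('len',np.linalg.norm(q['fo']-q['no']),np.linalg.norm(q['fi']-q['ni']),'wid',np.linalg.norm(q['lo']-q['ro']),np.linalg.norm(q['li']-q['ri']))
print('along',(q['fo']+q['no'])/2,(q['fi']+q['ni'])/2,'across',(q['lo']+q['ro'])/2,(q['li']+q['ri'])/2)
# lid far edge, plate top
z=s['eef_pos']; print('lid far edge',onplane(w,320,148,z[2]-41+25,True).round(1), z.round(1))
# yaw & pose fits in other views, weighted
import h
b=h.M['objar']
for t in('w2','w3','w8'):
    im,w,s=pickle.load(open(t+'.pkl','rb'))
    for c in (b[:1],b[1:]): h.M['objar']=c; print(t,fit(im,w,'objar',(428,129,8)))
```

```text
fo [419.6 189.5]
fi [420.1 185.2]
ni [433.   82.7]
no [433.6  77.9]
lo [391.1 126.7]
li [395.5 127.2]
ri [458.2 136.2]
ro [462.2 136.9]
lo1 [386.5 166.8]
lo2 [395.5  88.6]
ro1 [456.8 177.1]
ro2 [467.6  98.6]
yaw 6.542105458336982
yaw 7.804912417594164
len 112.46994807292297 103.34146646755835 wid 71.86422955237757 63.29618878260222
along [426.61551201 133.70386875] [426.56040873 133.97315607] across [426.62655907 131.80841088] [426.86900486 131.70923588]
lid far edge [422.3  49.3 202.3] [430.2  -7.6 218.3]
w2 (array([427.5, 128. ,   7.3]), 221.0)
w2 (array([433.5, 130.5,   7.6]), 295.0)
w3 (array([427.5, 127.5,   7.6]), 235.0)
w3 (array([427. , 134. ,   8.4]), 232.0)
w8 (array([430.5, 141. ,   7.6]), 254.0)
w8 (array([428. , 135.5,   3.4]), 249.0)
```

Rim edges picked: far v≈15–18, near v≈110–114, left u≈300–304, right u≈363–367. That puts the jar at about (426.5, 133.9), yaw 7.3°.

```bash
python3 -m handwheel '[{"linear":[35,3.6,0],"delta_rot":[0,0,0]},{"linear":[35,3.6,0],"delta_rot":[0,0,0]},{"linear":[35,3.6,0],"delta_rot":[0,0,0]},{"linear":[35.3,3.6,0],"delta_rot":[0,0,0]},{"linear":[0,0,35],"delta_rot":[0,0,0]},{"linear":[0,0,40],"delta_rot":[0,0,0]},{"linear":[0,0,28],"delta_rot":[0,0,0]},{"linear":[0,0,10],"delta_rot":[0,0,0]},{"linear":[0,0,0],"delta_rot":[0,0,0]},{"linear":[0,0,0],"delta_rot":[0,0,0]},{"linear":[0,0,0],"delta_rot":[0,0,0]}]'
```

```text
time_s: 28.02
eef_pos: [427.2, 133.4, 106.7]
tcp_rot: [2.072, 2.36, 0.003]
contact_force: [0.3, 0.6, -0.9]
finger_gap: 0.166
grasp_force: 25.0
```

```bash
python3 -m handwheel '[{"linear":[0,-0.5,5],"delta_rot":[0,0,0]},{"linear":[0,0,5],"delta_rot":[0,0,0]},{"linear":[0,0,5],"delta_rot":[0,0,0]},{"linear":[0,0,3],"delta_rot":[0,0,0]},{"linear":[0,0,2],"delta_rot":[0,0,0]},{"linear":[0,0,0],"delta_rot":[0,0,0]},{"linear":[0,0,0],"delta_rot":[0,0,0]}]' 
python3 -m handwheel '[{"linear":[0,0,1.5],"delta_rot":[0,0,0]},{"linear":[0,0,1.5],"delta_rot":[0,0,0]},{"linear":[0,0,0],"delta_rot":[0,0,0]},{"linear":[0,0,0],"delta_rot":[0,0,0]}]'
python3 -m handwheel '[{"linear":[0,0,1],"delta_rot":[0,0,0]},{"linear":[0,0,1],"delta_rot":[0,0,0]},{"linear":[0,0,0],"delta_rot":[0,0,0]},{"linear":[0,0,0],"delta_rot":[0,0,0]}]'
```

```text
time_s: 28.6
eef_pos: [425.8, 132.9, 85.0]
tcp_rot: [-2.071, -2.362, 0.0]
contact_force: [-0.1, 0.6, -1.1]
finger_gap: 0.169
grasp_force: 25.0
time_s: 28.93
eef_pos: [425.8, 132.9, 82.0]
tcp_rot: [-2.072, -2.362, 0.0]
contact_force: [0.3, -0.2, -2.0]
finger_gap: 0.164
grasp_force: 25.0
time_s: 29.27
eef_pos: [425.7, 132.9, 80.0]
tcp_rot: [-2.072, -2.362, 0.0]
contact_force: [-0.4, -0.1, -1.9]
finger_gap: 0.172
grasp_force: 25.0
```

```bash
python3 -m handwheel '[{"linear":[0.3,0.4,0.8],"delta_rot":[0,0,0]},{"linear":[0,0,0],"delta_rot":[0,0,0]},{"linear":[0,0,0],"delta_rot":[0,0,0]}]'
python3 -m handwheel '[{"linear":[0,0,0.6],"delta_rot":[0,0,0]},{"linear":[0,0,0],"delta_rot":[0,0,0]},{"linear":[0,0,0],"delta_rot":[0,0,0]}]'
```

```text
time_s: 29.52
eef_pos: [426.1, 133.2, 79.2]
tcp_rot: [-2.072, -2.362, 0.0]
contact_force: [-0.3, 0.1, -0.6]
finger_gap: 0.168
grasp_force: 25.0
time_s: 29.77
eef_pos: [426.1, 133.2, 78.6]
tcp_rot: [-2.072, -2.362, -0.0]
contact_force: [-1.5, 0.2, -0.4]
finger_gap: 0.168
grasp_force: 25.0
```

```bash
python3 -m handwheel '[{"linear":[0,0,0.6],"delta_rot":[0,0,0]},{"linear":[0,0,0],"delta_rot":[0,0,0]},{"linear":[0,0,0],"delta_rot":[0,0,0]}]'
python3 -m handwheel '[{"linear":[0,0,0.4],"delta_rot":[0,0,0]},{"linear":[0,0,0],"delta_rot":[0,0,0]},{"linear":[0,0,0],"delta_rot":[0,0,0]}]'
```

```text
time_s: 30.02
eef_pos: [426.2, 133.2, 78.2]
tcp_rot: [2.072, 2.362, -0.0]
contact_force: [-1.9, -0.6, 6.3]
finger_gap: 0.164
grasp_force: 25.0
time_s: 30.27
eef_pos: [426.3, 133.3, 78.2]
tcp_rot: [2.071, 2.361, -0.0]
contact_force: [-6.2, -2.8, 19.3]
finger_gap: 0.165
grasp_force: 25.0
```

Seated. Release, rise, back off and check everything.

```bash
python3 -m handwheel '[{"linear":[0,0,0],"delta_rot":[0,0,0]},{"linear":[0,0,0],"delta_rot":[0,0,0]},{"linear":[0,0,0],"delta_rot":[0,0,0]},{"linear":[0,0,0],"delta_rot":[0,0,0]},{"linear":[0,0,0],"delta_rot":[0,0,0]}]' 0.0
python3 -m handwheel '[{"linear":[0,0,-20],"delta_rot":[0,0,0]},{"linear":[0,0,-40],"delta_rot":[0,0,0]},{"linear":[0,0,-40],"delta_rot":[0,0,0]},{"linear":[0,0,-30],"delta_rot":[0,0,0]},{"linear":[-40,0,0],"delta_rot":[0,0,0]},{"linear":[-40,0,0],"delta_rot":[0,0,0]},{"linear":[-40,0,0],"delta_rot":[0,0,0]},{"linear":[-40,0,0],"delta_rot":[0,0,0]},{"linear":[-40,0,0],"delta_rot":[0,0,0]},{"linear":[-40,0,0],"delta_rot":[0,0,0]},{"linear":[-40,0,0],"delta_rot":[0,0,0]},{"linear":[-40,0,0],"delta_rot":[0,0,0]}]'
python3 - <<'E'
from h import *
w=arm.read_camera('wrist'); s=arm.read_camera('side')
a=cv2.resize(w[:260],(760,309)); b=cv2.resize(s[130:250,240:400],(380,285),interpolation=2)
t=arm.read_camera('top'); c=cv2.resize(t[170:260,150:350],(380,285),interpolation=2)
cv2.imwrite('pics/fin.png',np.vstack([a,np.hstack([b,c])])[:,:,::-1])
E
```

```text
time_s: 30.68
eef_pos: [426.1, 133.2, 77.6]
tcp_rot: [-2.072, -2.362, 0.0]
contact_force: [0.4, -0.9, 0.6]
finger_gap: 0.479
grasp_force: 0.0
time_s: 31.68
eef_pos: [467.6, -186.2, 207.7]
tcp_rot: [2.072, 2.361, -0.0]
contact_force: [1.4, -0.2, 0.3]
finger_gap: 0.499
grasp_force: 0.0
```

View pics/fin.png

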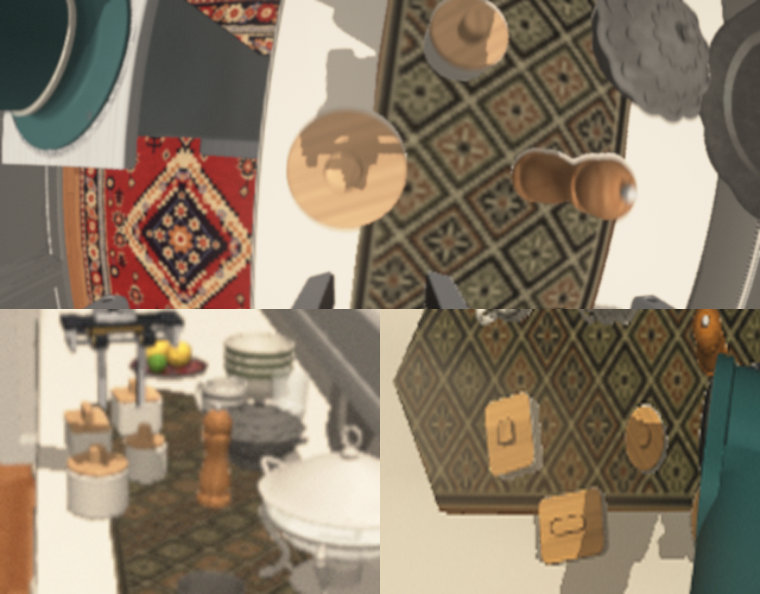

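All four lids lie flat on their jars, and their seated heights (58.7, 45.9, 50.0 and 37.9 mm) match nominal. The mug and mill are untouched.

```bash
python3 -c "
from workcell import arm
print(arm.sign_off())"
```

```text
the job is handed in; nothing more can be done
None
```

All four lids are seated flat on their own jars, with the mug, pepper mill and yellow look-alike left alone, and the job was handed in after about 32 s on the robot's clock.

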